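Find the high spot of a rotor with a dial indicator

ROBOT

A 6-joint arm with a two-finger parallel gripper is mounted at the origin on a cart in front of the work surface, level with it; the furniture and walls round the work are solid. World frame = base frame: x ahead of the robot, y to its left, z up, the work surface at z = 0. Lengths are in m, angles in rad, forces in N, time in s.
With the tool pointing down it reaches from about 0.35 to 1 m from the base axis. Payload 7.1 kg.
Tool frame: the origin (TCP) lies between the finger pads; the fingertips stand 22 mm ahead of it and the grasp point (between the pads) lies 3 mm ahead of it; z points along the fingers, y is the line along which they close (so a half turn about z gives the same grasp; the last joint's range is limited). The gripper opens to 85 mm and grips with 20 to 120 N. Pads are 22 mm wide; open, the fingers measure 114 mm over their backs; the gripper's body (76 mm by 85 mm) begins 54 mm behind the grasp point. The pads swing forward as they close: fully open they stand 13 mm farther back than shut.
Start: joints at [-1.363, 0.423, 1.63, -0, 1.089, -0.019], TCP at [0.141, -0.609, 0.253] pointing down, gripper open.
Joint ranges: [-3, 3], [-0.9, 2.11], [0.09, 2.58], [-1.31, 4.45], [0.11, 2.69], [-2.54, 2.54]. Speed limits (rad/s): [2.39, 2.39, 3.01, 3.14, 3.14, 3.14].

INTERFACE

Orientations are given as a rotation vector (axis times angle).
In Python, from rig import manip gives the robot as it stands. The module is installed in compiled form; this text tells all that it offers. Calls block until the motion is done:
- manip.move_to(position, orientation): joint-space move of the TCP to a pose.
- manip.servo_line(position, orientation=None, rate=0.15): straight line of the TCP; orientation=None keeps the orientation; rate is the mean speed in m/s.
- manip.set_joints(angles): joint-space move.
- manip.command_gripper(opening, f_grip=None): finger opening in m; f_grip is the grip in N (None keeps the last); returns when the fingers have stopped.
- manip.hold(seconds).
- manip.solve_ik(position, orientation): joint angles nearest the present ones, or None.
- manip.camera(name): name is "scene" or "top"; returns a dict with "image" (480x640x3 uint8, red, green, blue), "fx", "fy", "cx", "cy" (pixels), "cam_to_world" (4x4, takes a point from camera to world coordinates). Camera axes: x right, y down, z forward; pixel columns grow to the right and rows downward; lengths in m; the calibration is good to about 2 mm. A picture is of the moment at which its call begins. There is no depth.
A pose or a line that the arm cannot do raises manip.IKError and nothing moves.
- manip.sign_off(): hands the job in; it is judged then, once.
Readings, each from a call of its own:
- manip.get_time(): time.
- manip.get_joint_positions(): joint angles.
- manip.get_joint_vel(): joint speeds.
- manip.get_tau(): joint torques, N m.
- manip.get_position(): TCP position.
- manip.get_ee_rot(): TCP orientation.
- manip.get_contact_force(): force on the tool from outside, world axes, zero at the start.
- manip.get_torque(): the same for the moment, N m.
- manip.get_width(): finger opening in m.
- manip.get_grip_force(): force on a finger pad.
Only numpy, scipy, OpenCV 4.12 (cv2) and the standard library are available. Lean on these libraries where they do the work, as an engineer would, in place of code of your own. Each camera call takes 0.05 s, during which the arm holds its last target. There are 200 camera calls.

TASK

Slide the dial indicator gently up to the rotor until its plunger is pressed in by about four of the dial's twelve divisions, then crank the rotor at least once all the way round under the plunger to find the high spot of its rim. Leave the rotor standing with the top of the high spot under the plunger and the indicator still pressed on; never overload the plunger or touch it with the robot, and leave the other things on the bench alone.

Things in the scene. Friction and masses are not known exactly. Their poses are not given: they have to be found in the camera images.
- gauge: runout gauge fixed on the bench: aluminium base plate 120 x 260 x 12 mm, origin in the centre of its underside; at yaw 0 its long side lies along y. Its +y half carries a rail with the indicator carriage, its -y half the rotor stand. The whole gauge stands a little turned (up to 0.15 rad)
- carriage (a joint): travel in m of the indicator carriage along the rail, 0 to 0.030, growing towards the rotor (along the gauge's -y). The carriage stays where it is left; moving it takes about 8 N plus the plunger's spring force. At travel 0 the plunger's tip stands about 11 to 17 mm off the ordinary rim
- knob (a point): middle of the black upright round knob by which the carriage is moved: 20 mm across, 36 mm high, its top 18 mm above this point (88 mm above the bench), free all round; the dial case's top is 21 mm below this point, its nearest edge 26 mm away towards the rotor. Its axes are those of the gauge
- pointer (a joint): angle in rad of the pointer on the dial: 0 with the plunger right out (pointer towards the gauge's -x side), turning clockwise seen from above by 0.4 rad per mm = one division of plunger travel; twelve divisions = 12 mm = 4.8 rad is the plunger's full travel, where it bottoms
- plunger: sprung plunger of the indicator, a steel rod 4.4 mm thick with a ball end, level, pointing along the gauge's -y at the rotor; pushed in by 1 N plus 0.4 N per mm, 5.8 N just before it bottoms, where the force jumps; above 9 N it is overloaded. Origin inside the dial, 55 mm behind the ball's foremost point; axes of the gauge
- tip (a point): foremost point of the plunger's ball end (ball 6 mm across), 40 mm above the bench
- stand: round foot, 72 mm across, fixed on the gauge, carrying the rotor; origin on the rotor's axis at the top of the base plate, 12 mm above the bench. The rotor is a steel spool: two guard plates 104 mm across (upper one's top 54 mm above the bench), a 16 mm wide groove between them
- axis (a point): point on the rotor's upright axis at the plunger's height, 40 mm above the bench. Plunger and axis are in line within 2 mm. The plunger runs on the rim in the bottom of the groove: radius 45 mm all round but for one smooth high spot that rises over about 25 degrees to 49 mm at its top and falls again over 25 degrees
- rotor (a joint): angle in rad of the rotor about its upright axis, counted on over whole turns, growing counter-clockwise seen from above; turns endlessly both ways against slight friction and stays where it is left. Where on it the high spot lies is different every time, cannot be told from the crank and is hidden by the plates; it does not face the plunger at the start
- crank (a point): middle of the black upright crank handle on the rotor: a freely turning sleeve 16 mm across, 36 mm from the axis, 40 mm high; its top is 16 mm above this point (98 mm above the bench), free all round. Its x axis points away from the rotor's axis
- tee: brass tee fitting 35 x 51 x 18 mm lying beside the gauge, bystander, origin under its centre
- tin: shallow round tin of screws 62 x 62 x 17 mm, bystander, origin under its centre
- loupe: black eye loupe 37 x 37 x 34 mm, bystander, origin under its centre
- weight_100: small bright knob weight 23 x 23 x 36 mm, bystander, origin under its centre
- spanner: open-ended spanner 25 x 155 x 8 mm, bystander, origin under its centre

How it is judged:
By the outcome, as a careful person would: the job done as asked, in the order asked, and still so for the second after the job is handed in, with the robot touching nothing.
It also fails if it takes over 72 s, if anything falls off the work surface, if the arm or the gripper's body presses on something with over 40 N, if the wrist force passes 120 N, or if a joint passes its speed limit or range.

## Working session

There is one attempt and no reset: what is moved stays moved. The work goes in short steps, each a Python script; the robot and the scene stay as the last script left them, time stands still between calls to the robot, and variables do not carry over. Pictures are saved under pics/ and viewed, at most 10 in all, crops included, and the job is handed in when it is done.

```bash
mkdir -p pics
python3 - <<'E'
from rig import manip
import cv2,numpy as np
for n in("scene","top"):
    c=manip.camera(n); cv2.imwrite(f"pics/{n}0.png",c["image"][...,::-1])
    print(n,c["fx"],c["fy"],c["cx"],c["cy"]);print(np.round(c["cam_to_world"],4).tolist())
print(manip.get_time(),manip.get_ee_rot())
E
```

```text
scene 566.4975314055511 566.4975314055511 318.87282278984145 241.98877981635488
[[-0.8216, -0.2334, 0.52, 0.0519], [-0.57, 0.3367, -0.7495, 0.9816], [-0.0001, -0.9122, -0.4096, 0.4303], [0.0, 0.0, 0.0, 1.0]]
top 562.7398386386078 562.7398386386078 317.28500030256123 237.50847464291485
[[-0.0004, -0.9905, 0.1376, 0.3932], [-0.9996, 0.0043, 0.0283, 0.3255], [-0.0286, -0.1375, -0.9901, 0.9957], [0.0, 0.0, 0.0, 1.0]]
0.1 [-3.12005582e+00 -3.55283985e-01  1.56283776e-04]
```

View pics/top0.png

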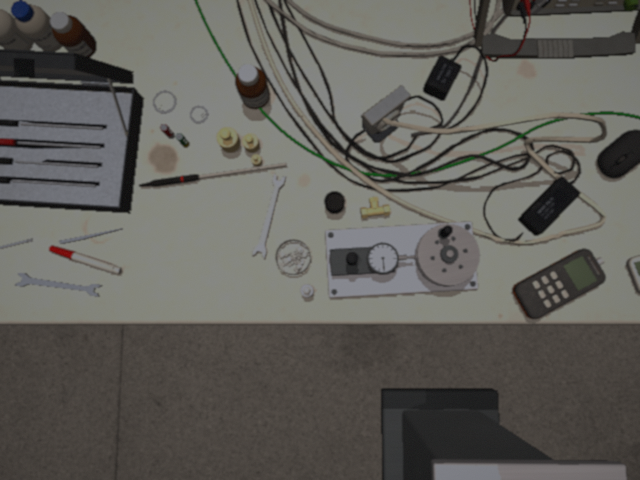

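View pics/scene0.png

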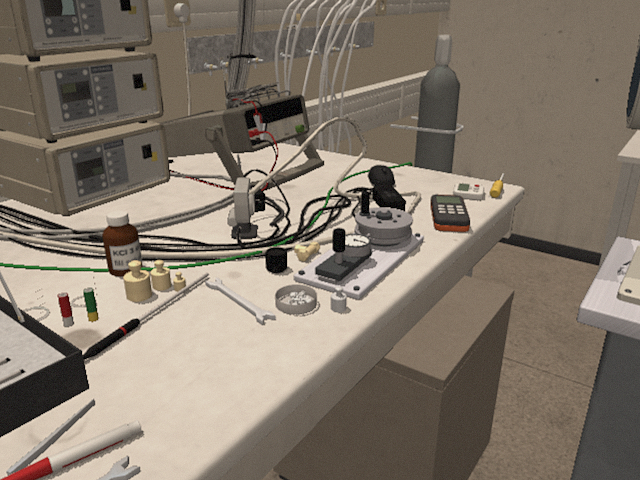

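The top view shows the gauge, with the knob near px (352,259), dial (382,259), rotor (449,254) and crank (446,232). Next I'll enlarge it.

```bash
cat > h.py <<'E'
from rig import manip
import cv2,numpy as np
def cam(n="top"):
    c=manip.camera(n); return c
def ray(c,u,v,z):
    M=c["cam_to_world"]; d=M[:3,:3]@np.array([(u-c["cx"])/c["fx"],(v-c["cy"])/c["fy"],1]); o=M[:3,3]
    return o+d*(z-o[2])/d[2]
def proj(c,p):
    M=c["cam_to_world"]; q=M[:3,:3].T@(np.asarray(p)-M[:3,3]); return np.array([c["cx"]+c["fx"]*q[0]/q[2],c["cy"]+c["fy"]*q[1]/q[2]])
def crop(c,u0,v0,w,h,s,name):
    cv2.imwrite("pics/"+name,cv2.resize(c["image"][v0:v0+h,u0:u0+w,::-1],None,fx=s,fy=s,interpolation=cv2.INTER_CUBIC))
E
python3 - <<'E'
from h import *
c=cam(); crop(c,320,215,170,90,4.7,"a.png")
im=c["image"]
g=cv2.cvtColor(im,cv2.COLOR_RGB2GRAY)
# dark blobs
for nm,(u0,v0,w,h),t in(("knob",(340,248,24,24),35),("crank",(436,222,22,20),35)):
    m=(g[v0:v0+h,u0:u0+w]<t).astype(np.uint8); n,l,s,ce=cv2.connectedComponentsWithStats(m)
    print(nm,[(s[i].tolist(),(ce[i]+[u0,v0]).round(1).tolist()) for i in range(1,n) if s[i][4]>10])
E
```

```text
knob [([7, 5, 11, 13, 119], [351.8, 259.2])]
crank [([4, 5, 11, 11, 90], [445.0, 231.8])]
```

View pics/a.png

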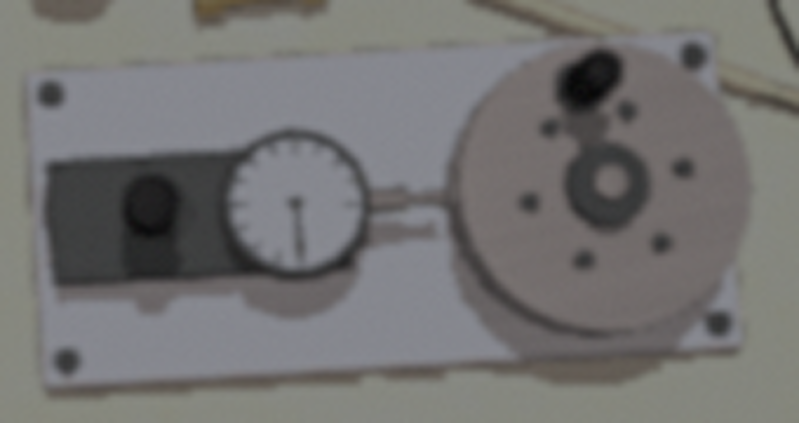

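The crop shows the pointer straight down (zero), the knob top at crop (150,205), the crank top at (598,74), the plate centre at (600,187), and the screws at the four corners.

Run:
```python
from h import *
c=cam(); f=lambda u,v,z: ray(c,320+u/4.7-.4,215+v/4.7-.4,z)
S=[f(50,95,.013),f(692,55,.013),f(718,323,.013),f(66,360,.013)]
ctr=np.mean(S,0); ey=(S[0]+S[3]-S[1]-S[2])[:2]; ey/=np.linalg.norm(ey)
ex=np.array([ey[1],-ey[0]]); print("ctr",ctr,"yaw",np.arctan2(-ey[0],ey[1]), [np.linalg.norm(S[0]-S[1]),np.linalg.norm(S[0]-S[3])])
m=c["image"][215:305,435:485]
P={"knob":f(150,205,.088),"dial":f(296,203,.049),"axis":f(600,187,.054),"crank":f(598,74,.098),"tip?":f(440,197,.040)}
for k,p in P.items(): print(k,p.round(4),"gauge",(((p-ctr)[:2]@ex)*1e3).round(1),(((p-ctr)[:2]@ey)*1e3).round(1))
print("r crank",np.linalg.norm((P["crank"]-P["axis"])[:2]))
# second view check: project to scene
s=cam("scene")
for k in("knob","crank","axis"): print(k,proj(s,P[k]))
crop(s,285,170,150,112,5.3,"s.png")
```

```text
ctr [0.49178022 0.20800794 0.013     ] yaw 0.05664877982951381 [np.float64(0.24014752129517378), np.float64(0.09925316887768573)]
knob [0.4853 0.2961 0.088 ] gauge -1.5 88.3
dial [0.4898 0.2425 0.049 ] gauge 0.0 34.6
axis [0.4947 0.135  0.054 ] gauge -1.2 -73.0
crank [0.5287 0.1434 0.098 ] gauge 33.2 -66.6
tip? [0.4928 0.1898 0.04  ] gauge -0.0 -18.3
r crank 0.035024241829158816
knob [341.18935157 229.32497146]
crank [367.0220571  191.45218903]
axis [384.89659875 216.94708997]
```

View pics/s.png

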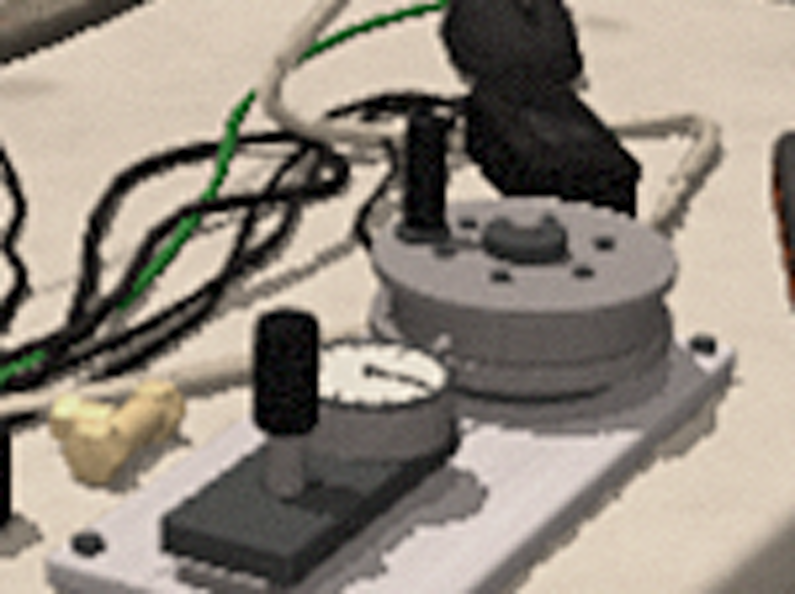

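```bash
cat >> h.py <<'E'
from scipy.spatial.transform import Rotation as Ro
yaw=0.057; G=Ro.from_euler("z",yaw); eyg=G.apply([0,1,0]); exg=G.apply([1,0,0])
def ori(ang,tilt=0):  # tool down, closing line at world angle ang; tilt leans body to gauge +y
    ph=(ang+np.pi/2)/2
    R=Ro.from_rotvec(np.pi*np.array([np.cos(ph),np.sin(ph),0]))
    return Ro.from_rotvec(-tilt*exg)*R
def tcp(g,R): return np.asarray(g)-.003*R.apply([0,0,1])
def st(*a): print(*a,"t",round(manip.get_time(),2),"p",np.round(manip.get_position(),4),"F",np.round(manip.get_contact_force(),1),"w",round(manip.get_width(),4),flush=True)
E
python3 - <<'E'
from h import *
K=np.array([.4858,.2964,.079])
for a in(yaw,yaw+np.pi):
    R=ori(a,.35); q=manip.solve_ik(tcp(K,R),R.as_rotvec()); print(a,None if q is None else np.round(q,2))
R=min((ori(a,.35) for a in(yaw,yaw+np.pi)),key=lambda R:abs(manip.solve_ik(tcp(K,R),R.as_rotvec())[5]))
up=tcp(K,R)-.1*R.apply([0,0,1])
manip.command_gripper(.05,20)
manip.move_to(up,R.as_rotvec()); st("up")
c=cam(); crop(c,240,150,260,160,3,"b.png")
E
```

```text
0.057 [ 0.67  0.67  1.73 -0.35  0.98  0.84]
3.198592653589793 [ 0.67  0.67  1.73 -0.35  0.98 -2.3 ]
up t 4.18 p [0.4842 0.3311 0.1758] F [ 0.4 -1.4 -0.2] w 0.0501
```

View pics/b.png

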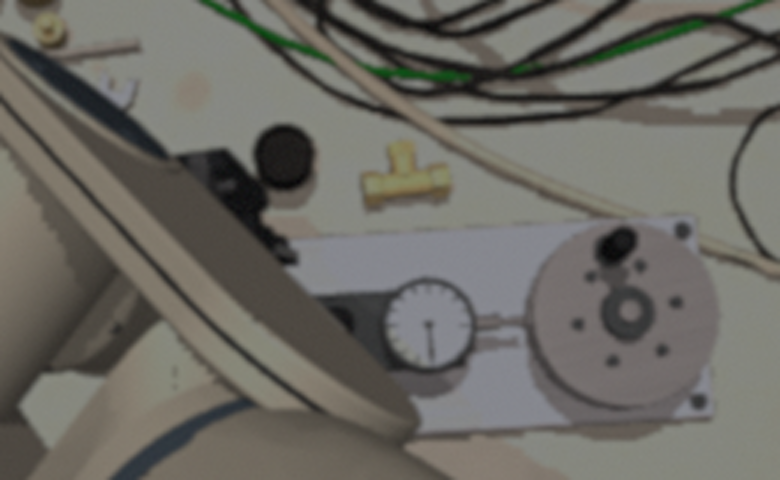

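The dial stays visible past the wrist, with its centre at crop (428,324). Now I'll grasp the knob and slide it.

```bash
cat >> h.py <<'E'
D0=np.array([.4898,.2425,.049])
def dial(c,trav):
    """pointer angle: darkest spoke on the dial; centre refined by darkness contrast over a small window"""
    g=cv2.cvtColor(c["image"],cv2.COLOR_RGB2GRAY).astype(np.float32)
    ctr=D0-trav*eyg
    ph=np.arange(0,2*np.pi,.02); r=np.arange(.006,.0165,.001); best=None
    for dx in np.arange(-.002,.0021,.001):
        for dy in np.arange(-.002,.0021,.001):
            o=ctr+dx*exg+dy*eyg; th=np.pi+yaw-ph
            p=o+r[None,:,None]*np.stack([np.cos(th),np.sin(th),0*th],-1)[:,None]
            uv=np.array([proj(c,q) for q in p.reshape(-1,3)],np.float32).reshape(len(ph),len(r),2)
            s=cv2.remap(g,uv[...,0],uv[...,1],cv2.INTER_LINEAR).mean(1)
            k=s.argmin(); dep=np.median(s)-s[k]
            if best is None or dep>best[0]:
                w=np.clip(np.median(s)-dep*.4-s,0,None); w[np.abs((ph-ph[k]+np.pi)%(2*np.pi)-np.pi)>.5]=0
                best=(dep,np.angle((w*np.exp(1j*ph)).sum())%(2*np.pi))
    return best[1],best[0]
E
python3 - <<'E'
from h import *
c=cam(); print("zero",dial(c,0))
R=Ro.from_rotvec(manip.get_ee_rot()); K=np.array([.4858,.2964,.079]); k=tcp(K,R)
manip.servo_line(k,rate=.08); st("down")
manip.command_gripper(.0,20); st("closed")
print("grip",manip.get_grip_force())
p0=np.array(manip.get_position())
manip.servo_line(k-.012*eyg,rate=.02); st("12mm")
c=cam(); print(dial(c,.012)); crop(c,320,200,170,110,4.7,"c.png")
E
```

```text
zero (np.float64(6.273073349680933), np.float32(36.620026))
down t 5.68 p [0.4861 0.2978 0.0823] F [ 0.4 -0.1  0.2] w 0.0502
closed t 6.06 p [0.4884 0.2982 0.0827] F [ 9.3 -1.3 -1.1] w 0.0192
grip 24.525206387043
12mm t 6.81 p [0.489  0.2883 0.0827] F [ 4.7  7.4 -1.5] w 0.0191
(np.float64(0.623415389089973), np.float32(61.547493))
```

View pics/c.png

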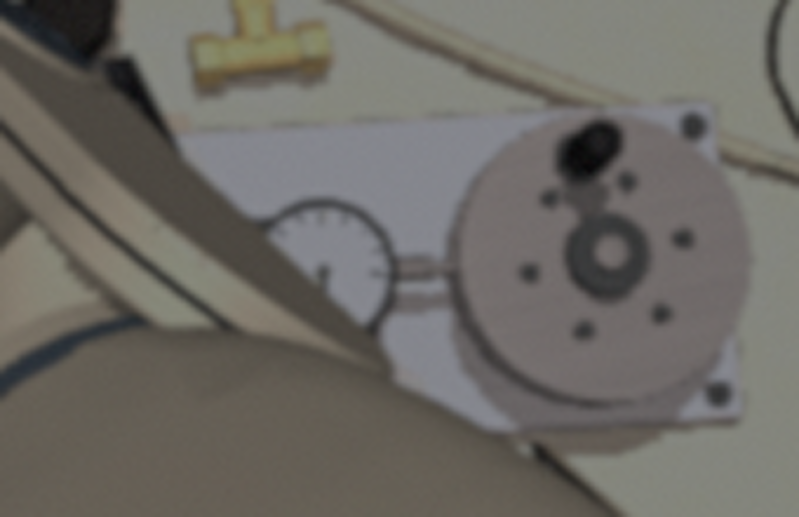

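The wrist now hides the dial's left half, with the centre at crop (323,270). The carriage has moved about 10 mm, so I'll go to about 15 mm, release, back off and read the pointer.

Run:
```python
from h import *
p0=np.array([.4884,.2982,.0827]); st("settled")
y=lambda: (p0-np.array(manip.get_position()))@eyg
cmd=p0+0; s=.015
for i in range(4):
    e=.015-y()
    if e<.0004: break
    s=.015+ (0.003 if i==0 else s-.015+e)
    manip.servo_line(p0-s*eyg,rate=.03); manip.hold(.15); print("trav",y(),"cmd",s); st()
np.save("t.npy",y())
manip.command_gripper(.05); R=Ro.from_rotvec(manip.get_ee_rot()); st("open")
p=np.array(manip.get_position())
manip.servo_line(p-.05*R.apply([0,0,1]),rate=.2)
manip.servo_line(p-.05*R.apply([0,0,1])+.06*eyg,rate=.25); st()
c=cam(); print(dial(c,np.load("t.npy"))); crop(c,320,200,170,110,4.7,"d.png")
```

```text
settled t 6.86 p [0.489  0.2883 0.0827] F [ 4.5  7.2 -1.5] w 0.0191
trav 0.015958708981636312 cmd 0.018
t 7.36 p [0.4895 0.2823 0.0827] F [-3.3  8.8 -1. ] w 0.019
open t 7.76 p [0.4895 0.28   0.0828] F [-0.3  0.4  0.4] w 0.0501
t 8.55 p [0.4844 0.3571 0.1284] F [-0.9 -0.6 -0.4] w 0.0501
(np.float64(2.320568924874012), np.float32(36.505768))
```

View pics/d.png

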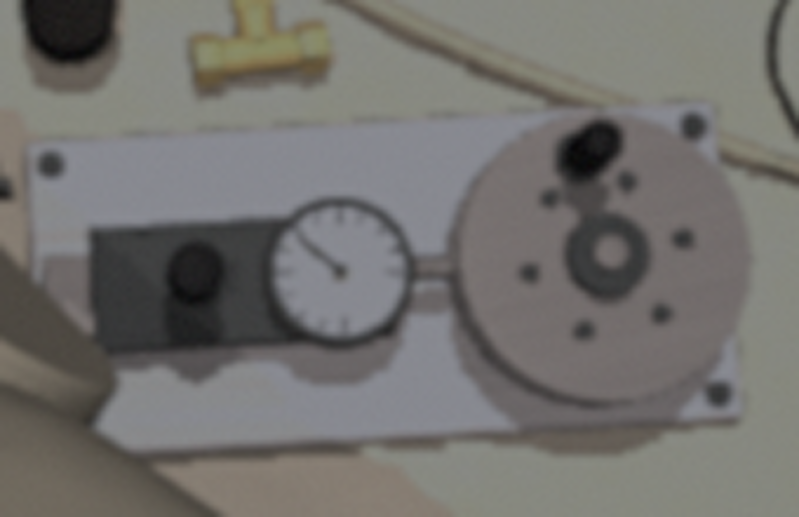

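The pointer reads 2.32 rad (5.8 divisions), with its tip upper-left at crop (297,230). I'll ease back by about 1.7 mm.

Run:
```python
from h import *
R=Ro.from_rotvec(manip.get_ee_rot()); k=np.array([.4895,.2823,.0827])
manip.servo_line(k-.05*R.apply([0,0,1]),rate=.25)
manip.servo_line(k,rate=.12); manip.command_gripper(0,20); manip.hold(.1); st("closed")
p0=np.array(manip.get_position()); y=lambda:(np.array(manip.get_position())-p0)@eyg
tgt=.0017; s=0
for i in range(10):
    e=tgt-y()
    if e<.0002: break
    s+=min(e,.001); manip.servo_line(p0+s*eyg,rate=.02); manip.hold(.1); print("trav",y(),"cmd",s)
st(); tr=.016-y(); np.save("t.npy",tr)
p=np.array(manip.get_position())
manip.command_gripper(.05); st("open")
manip.servo_line(p-.06*R.apply([0,0,1]),rate=.2)
manip.servo_line(p-.06*R.apply([0,0,1])+.06*eyg,rate=.25); st()
c=cam(); print(dial(c,tr)); cv2.imwrite("pics/e.png",c["image"][...,::-1])
```

```text
closed t 10.03 p [0.4894 0.2829 0.0835] F [-5.5  2.8  6.1] w 0.0193
trav 0.0007770921810977796 cmd 0.001
trav 0.0013909174587156084 cmd 0.0019229078189022203
trav 0.0017036694776966553 cmd 0.002231990360186612
t 11.07 p [0.4893 0.2846 0.0835] F [ 0.2 -4.1  1. ] w 0.0189
open t 11.47 p [0.4894 0.2855 0.0836] F [-0.9  0.1  0.1] w 0.05
t 12.32 p [0.484  0.3652 0.1384] F [-0.1 -0.4  0.1] w 0.0502
(np.float64(1.6206841709185904), np.float32(36.671432))
```

The pointer is at 1.62 rad (4.05 divisions). Next is the crank.

```bash
cat >> h.py <<'E'
from scipy.optimize import least_squares
def fit(P,A): return least_squares(lambda a:np.hypot(P[:,0]-a[0],P[:,1]-a[1])-.036,A).x
E
cat > turn.py <<'E'
from h import *
import pickle
R=ori(yaw); C=np.array([.5310,.1440,.090]); k=tcp(C,R)
manip.servo_line(np.array(manip.get_position())+[0,0,.06],rate=.3)
manip.command_gripper(.036,20)
manip.move_to(k+[0,0,.07],R.as_rotvec())
manip.servo_line(k,rate=.12); st("down")
manip.command_gripper(0,20); manip.hold(.1); st("closed")
p=np.array(manip.get_position())
a0=.242; A=p[:2]-.036*np.array([np.cos(a0),np.sin(a0)]); print("A",A)
P=[p[:2]]; rec=[]
n=0; step=np.deg2rad(10)
for i in range(1,42):
    a=a0+i*step; q=np.r_[A+.036*np.array([np.cos(a),np.sin(a)]),k[2]]
    manip.servo_line(q,rate=.05)
    pos=np.array(manip.get_position()); F=manip.get_contact_force(); P.append(pos[:2])
    c=cam(); rec.append((a,pos[:2],manip.get_position(),c))
    if i>=7: A=fit(np.array(P),A)
    if i%6==0: st(i,"A",A.round(4))
    if np.linalg.norm(F)>25: st("ABORT"); break
pickle.dump((A,np.array(P),rec),open("rec.pkl","wb"))
for a,pp,_,c in rec:
    d=pp-A; print(round(np.rad2deg(a)),round(np.rad2deg(np.arctan2(d[1],d[0]))),round(np.hypot(*d)*1e3,1),np.round(dial(c,np.load("t.npy")),2))
E
python3 turn.py
```

```text
down t 14.64 p [0.5313 0.1446 0.0932] F [-0.2 -0.4  0.4] w 0.0359
closed t 15.05 p [0.532  0.1443 0.0939] F [1.7 0.9 5.3] w 0.015
A [0.4970765  0.13563921]
6 A [0.4971 0.1356] t 17.0 p [0.5074 0.1708 0.0939] F [-0.1  3.5  9.5] w 0.0147
12 A [0.4969 0.1364] t 18.95 p [0.4719 0.1623 0.0938] F [-0.   0.1 12.7] w 0.015
18 A [0.497  0.1365] t 20.9 p [0.4621 0.1276 0.0938] F [ 0.3 -1.7 12.3] w 0.0147
24 A [0.497  0.1365] t 22.85 p [0.4877 0.1018 0.0938] F [ 2.8 -3.7 10.2] w 0.015
30 A [0.497  0.1365] t 24.8 p [0.5223 0.1108 0.0939] F [ 0.3  1.  10.8] w 0.0146
36 A [0.497  0.1365] t 26.75 p [0.5319 0.1455 0.0938] F [-0.1  1.1 11. ] w 0.0149
24 23 36.0 [ 1.62 36.38]
34 33 36.0 [ 1.61 36.72]
44 43 36.0 [ 1.61 36.93]
54 53 35.9 [ 1.62 36.29]
64 63 35.9 [ 1.61 36.74]
74 73 35.9 [ 1.62 36.75]
84 83 35.8 [ 1.62 36.53]
94 94 36.0 [ 1.62 37.74]
104 104 36.0 [ 1.62 37.93]
114 114 36.0 [ 1.62 37.5 ]
124 124 36.0 [ 1.62 37.58]
134 134 36.0 [ 1.62 37.52]
144 144 36.1 [ 1.62 36.97]
154 154 36.1 [ 1.62 37.54]
164 164 36.0 [ 1.62 37.56]
174 174 36.0 [ 1.62 36.72]
184 -176 36.0 [ 1.62 37.03]
194 -166 36.0 [ 1.62 37.28]
204 -156 36.0 [ 1.62 37.21]
214 -146 36.0 [ 2.29 36.18]
224 -136 36.0 [ 2.98 34.91]
234 -126 36.0 [ 3.22 35.4 ]
244 -115 35.9 [ 3.23 35.17]
254 -105 35.9 [ 2.4  40.74]
264 -96 36.0 [ 1.62 37.61]
274 -85 36.0 [ 1.62 36.81]
284 -75 36.0 [ 1.62 36.67]
294 -65 36.0 [ 1.61 36.81]
304 -55 36.0 [ 1.62 36.73]
314 -45 36.0 [ 1.62 37.04]
324 -35 36.0 [ 1.61 36.96]
334 -25 36.0 [ 1.62 36.79]
344 -15 36.0 [ 1.61 36.69]
354 -5 36.0 [ 1.62 36.62]
364 5 36.0 [ 1.62 36.46]
374 15 36.0 [ 1.61 36.21]
384 25 36.1 [ 1.62 36.69]
394 35 36.0 [ 1.62 38.5 ]
404 45 36.0 [ 1.62 38.27]
414 55 36.0 [ 1.62 37.77]
424 64 36.0 [ 1.62 37.51]
```

```bash
cat > fine.py <<'E'
from h import *
import pickle
A,P,_=pickle.load(open("rec.pkl","rb")); z=tcp([0,0,.090],ori(yaw))[2]; tr=np.load("t.npy")
def go(d,rate=.05): 
    a=np.deg2rad(d); manip.servo_line(np.r_[A+.036*np.array([np.cos(a),np.sin(a)]),z],rate=rate)
def ang():
    d=np.array(manip.get_position())[:2]-A; return np.rad2deg(np.arctan2(d[1],d[0]))%360
E
python3 - <<'E'
from fine import *
for d in range(440,569,16): go(d,.08)
st("pre",ang()); rec=[]
for d in range(570,632,3):
    go(d,.05); rec.append((ang(),cam()))
st("end")
T=np.array([(a,dial(c,tr)[0]) for a,c in rec]); print(T.round(2).tolist())
pickle.dump(rec,open("rec2.pkl","wb"))
f=lambda x:x[0]+x[1]*.5*(1+np.cos(np.pi*np.clip((T[:,0]-x[2])/x[3],-1,1)))-T[:,1]
s=least_squares(f,[1.62,1.6,238,25]); print(s.x,np.abs(s.fun).max())
# flank midpoints
i=T[:,1].argmax()
for v in(2.0,2.4,2.8):
    print(v,(np.interp(v,T[:i+1,1],T[:i+1,0])+np.interp(-v,-T[i:,1],T[i:,0]))/2)
E
```

```text
pre 208.64187364626932 t 30.85 p [0.4655 0.1192 0.0938] F [ 0.7 -2.5 13.4] w 0.0145
end t 37.15 p [0.4967 0.1005 0.0938] F [-0.6  0.1 13.7] w 0.015
[[209.73, 1.77], [212.63, 2.12], [215.65, 2.37], [218.71, 2.63], [221.77, 2.78], [224.82, 2.99], [227.9, 3.18], [230.97, 3.18], [234.06, 3.2], [237.14, 3.19], [240.2, 3.18], [243.19, 3.18], [246.26, 2.99], [249.32, 2.79], [252.47, 2.63], [255.38, 2.38], [258.31, 2.12], [261.33, 1.82], [263.95, 1.64], [266.64, 1.62], [269.63, 1.61]]
[  1.42287732   1.86263873 235.57293915  39.12258749] 0.13342523246721494
2.0 235.58879400824185
2.4 235.58994970559283
2.8 235.57519740030463
```

The flank midpoints agree at 235.6°. I'll approach that from the same side, release, retreat and verify.

Run:
```python
from fine import *
for d in(255,240,226,231): go(d,.06)
t=235.6
go(t,.03); manip.hold(.2)
go(t+(t-ang()),.03); manip.hold(.3); st("at",ang())
manip.command_gripper(.036); manip.hold(.1); st("open",ang())
p=np.array(manip.get_position()); manip.servo_line(p+[0,0,.1],rate=.15); manip.servo_line(p+[0,-.15,.15],rate=.3); st("away")
c=cam(); print(dial(c,tr)); crop(c,320,200,170,110,4.7,"g.png")
a=np.deg2rad(t); 
for dd in(-5,0,5): print("expected crank top px in crop",(proj(c,np.r_[A+.036*np.array([np.cos(a+np.deg2rad(dd)),np.sin(a+np.deg2rad(dd))]),.098])-[320,200])*4.7)
```

```text
at 235.6911244281249 t 39.32 p [0.4767 0.1068 0.0938] F [ 1.3 -1.3 11.7] w 0.0147
open 234.9287985882881 t 39.75 p [0.4761 0.1067 0.0927] F [ 0.2 -1.1 -0.2] w 0.0358
away t 41.24 p [ 0.4755 -0.0432  0.2418] F [ 0.4 -0.1  0.4] w 0.036
(np.float64(3.2309290261499735), np.float32(37.469376))
expected crank top px in crop [704.59927729 301.78440967]
expected crank top px in crop [709.93785371 294.36065271]
expected crank top px in crop [714.58200296 286.48781878]
```

View pics/g.png

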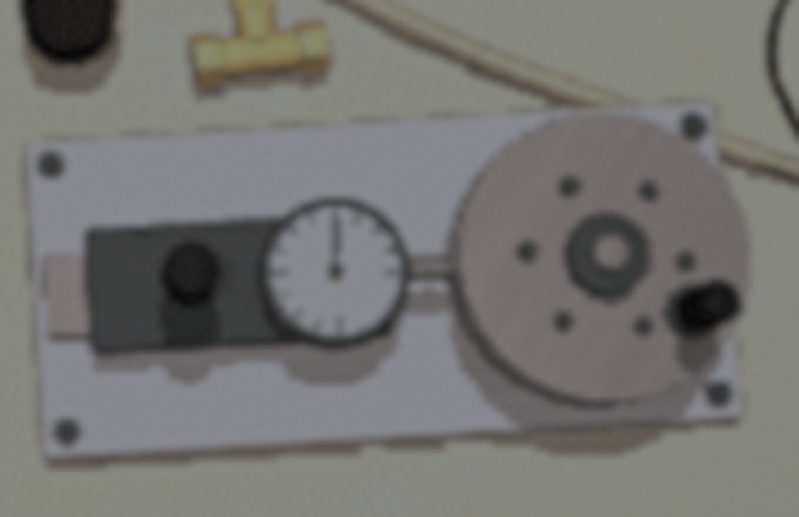

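The final picture shows the pointer straight up (3.23 rad, the peak reading), the crank near crop (712,303) and the robot clear of the gauge.

```bash
python3 -c "
from rig import manip
print(manip.sign_off())"
```

```text
the job is handed in; nothing more can be done
None
```

The job is handed in: the indicator reads about 4 divisions on the plain rim (after an overshoot to 5.8 that I eased back), the rotor was cranked more than one full turn, and it stands with the high spot under the plunger at about 8.1 divisions, robot clear, after about 41 s.

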